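Unlock a plating-thickness gauge and hold a barrel pressed into its V rests

TASK

Slide the gauge's transport lock fully out to its end stop, so that the spring probe comes up between the V rests. Then take the longer of the two copper-plated barrels out of the wooden rack, lay it lengthwise in the V rests, centred over the probe, and press it down firmly against the probe's spring until it sits on both sides of both rests. Finish while still holding it pressed down steadily with the fingers, as one does while the reading is taken; leave the shorter barrel, the wood block and the brush alone.

Things in the scene. Friction and masses are not known exactly. Their poses are not given: they have to be found in the camera images.
- gauge: bench gauge for plating thickness, fixed on the bench; grey base plate, x = -38 to +38, y = -114 to +117 mm, top 16 mm above the bench. Origin on the bench under the middle of the V; y runs along the V, x across it. Low display housing (38 mm high) at y = -110 to -62 mm. The transport lock is at the +y end
- v_seat (a point): where the long barrel's centre lies when it is seated and centred: 64 mm above the bench over the gauge's origin; axes as the gauge's. Two 90 degree V saddles carry the barrel, at y = -39 to -23 and +23 to +39 mm, each 58 mm wide across, tops 56 mm above the bench. Fingers fit into the 46 mm between them: only the probe and its guide (22 mm wide, 30 mm high) stand there
- pad_near: the smooth ground steel pads (sliding friction about 0.15) on the -x flank of both V saddles (one contact line, in two 14 mm lengths); part of the gauge, same frame
- pad_far: the same on the +x flank of both V saddles (the other contact line); part of the gauge, same frame. A barrel held 1 mm to one side bears on one line only; 12 to 20 N down, without a side force, load both lines well
- transport_lock (a joint): the transport lock, a steel slide running along the gauge's +y, away from the saddles: 0 = locked (its fork holds the probe down), 0.030 m = against its end stop. Rubs with about 2 N and stays where it is left; starts at 0 to 5 mm. The probe springs up when it has come about 13 mm
- lock_grip (a point): centre of the lock's upright black grip (moves with it): 12 mm thick along the gauge's x, 24 mm long along y, from 40 to 66 mm above the bench; this point is 54 mm above the bench, when locked at y = 62 mm in the gauge's frame. 11 mm are free between grip and saddle; the end stop, a block 30 mm wide, top 45 mm above the bench, stands at y = 105 to 113 mm
- probe (a joint): height of the spring probe above its locked position: 0 = held down by the lock, 0.007 m = fully up, 0.004 m under a seated barrel. Its spring pushes up with 2.6 N fully up and 3.5 N at the seated height, more than the barrel weighs: a barrel merely laid down stands up to 3 mm too high
- probe_tip (a point): tip of the probe, a round-ended steel pin of 7 mm diameter at the middle of the gauge that moves straight up and down; 42 mm above the bench when held down, 49 mm when fully up
- rack: wooden rack fixed on the bench, 146 x 90 mm, 37 mm high; origin on the bench under its middle. Two notched boards carry two barrels lying along the rack's y at x = +40 and x = -40 mm, axes 46 mm above the bench. Between the boards 42 mm are open down to the 8 mm base, so fingers fit in there beside a barrel's middle
- long_barrel: the longer copper-plated barrel, 100 mm long, 36 mm diameter, 100 to 170 g; starts in either place of the rack. Origin at its centre, y along its axis
- short_barrel: the shorter barrel, 72 mm long, 36 mm diameter, in the rack's other place, to stay there. Origin at its centre, y along its axis
- wood_block: hardwood block 40 x 85 x 34 mm lying on the bench, origin under its middle; to be left alone
- brass_brush: small brush, 132 mm long, 9 mm thick, lying on the bench, origin under its middle; to be left alone

How it is judged:
By the outcome, as a careful person would: the job done as asked, in the order asked, and still so for the second after the job is handed in, while the arm keeps its last pose, push and grip.
It also fails if it takes over 64 s, if anything falls off the work surface, if the arm or the gripper's body presses on something with over 40 N, if the wrist force passes 120 N, or if a joint passes its speed limit or range.

ROBOT

A 6-joint arm with a two-finger parallel gripper is mounted at the origin on a cart in front of the work surface, level with it; the furniture and walls round the work are solid. World frame = base frame: x ahead of the robot, y to its left, z up, the work surface at z = 0. Lengths are in m, angles in rad, forces in N, time in s.
With the tool pointing down it reaches from about 0.3 to 0.875 m from the base axis. Payload 6.4 kg.
Tool frame: the origin (TCP) lies at the centre of the arm's flange, where the gripper is bolted on; the fingertips stand 173 mm ahead of it and the grasp point (between the pads) lies ctrl.grip_point_offset ahead of it (ctrl.grip_point_offset is the distance from the TCP to the grasp point, in m); z points along the fingers, y is the direction in which the jaws open and shut (so a half turn about z gives the same grasp; the last joint's range is limited). The gripper opens to 85 mm and grips with 20 to 120 N. Pads are 22 mm wide; open, the fingers measure 114 mm over their backs; the gripper's body (76 mm by 85 mm) begins 54 mm behind the grasp point. The pads swing forward as they close: fully open they stand 13 mm farther back than shut.
Start: joints at [-1.501, 0.181, 1.607, -0, 1.354, -0.206], TCP at [0.157, -0.553, 0.405] pointing down, gripper open.
Joint ranges: [-2.99, 2.99], [-0.89, 2.07], [0.3, 2.58], [-1.14, 4.28], [0, 2.63], [-3.12, 3.12]. Speed limits (rad/s): [2.57, 2.57, 3.01, 3.14, 3.14, 3.14].

INTERFACE

Orientations are given as a unit quaternion [w, x, y, z].
In Python, from bench import ctrl, cams, boxes_of, landmark_of gives the robot as it stands.
- The arm moves only by the shell command python3 -m handwheel 'ROWS'. ROWS is JSON, a list of rows, each an object with "offset": the shift along the tool's x, y, z in m, a list of three; "spin": the turn about the tool's z in degrees; "grip": the opening, from 0 (shut) to 1 (fully open). A call has 1 to 20 rows; each row is the pose to reach, as a shift and turn from the pose commanded when the call began, along the tool's axes at that moment; what a row does not reach only later rows make up. A row lasts 1/8 s, in which the tool goes at most 62.5 mm and 10.7 degrees, less where a joint would pass 70% of its speed; a pose out of reach is approached as far as the arm can. A call with a gripper value outside its range is refused whole. The fingers move at their own pace and stop on an object; the grip force is fixed at half the most. Time passes only in rows, so rows that repeat a pose let the fingers close. It gives the time, the measured TCP pose, the force and the opening at its end, in the units of the state.
- ctrl.get_obs(): the state, without advancing time (a new reading comes with each control period).
- cams.camera(name): name is "scene" or "top" or "wrist"; returns a dict with "color" (384x512x3 uint8, red, green, blue), "camera_matrix" (3x3 intrinsics, pixels), "view" (4x4, takes a point from world to camera coordinates); the wrist camera has in their place "tool_from_camera" (4x4, takes a point from camera to tool coordinates, whose origin is the TCP and whose axes are the flange's). Camera axes: x right, y up, looking along -z (the intrinsics and any distortion apply to the point x, -y, -z); pixel columns grow to the right and rows downward; lengths in m; the calibration is good to about 2 mm. A picture is of the moment at which its call begins: read the wrist's pose just before it. There is no depth.
- ctrl.hand_in(): hands the job in, once; it reports no verdict.
Trained networks look in a picture, given as the dict that the camera call returned (one of the last four; its "shot" number tells which), for a name from the list of things; names that differ only in an ending like _2 or _b are one class to them, and where a whole thing is asked for, a point or a joint stands for the part that bears it (a point fixed in the world has none). Each returns a list of dicts, best first, with "confidence" (0 to 1); they miss things now and then, are a little off and sometimes report something else, mostly with a low value. They report only what shows in the picture. A call takes as long as a camera call.
- boxes_of(picture, thing): "uv" ([column, row] in pixels, amid what is visible of it).
- landmark_of(picture, thing): "uv" ([column, row] in pixels: a listed point, or the origin of a listed thing).
The state is a dict: "time_s": time; "q": joint angles; "dq": joint speeds; "joint_efforts": joint torques, N m; "eef_pos": TCP position; "eef_rot": TCP orientation; "wrist_force": force on the tool from outside, world axes, zero at the start; "torque": the same for the moment, N m; "opening": opening from 0.0 (shut) to 1.0 (fully open).
Only numpy, scipy, OpenCV 4.12 (cv2) and the standard library are available. Lean on these libraries where they do the work, as an engineer would, in place of code of your own. Each camera call takes 0.05 s, during which the arm holds its last target.

## Working session

There is one attempt and no reset: what is moved stays moved. The work goes in short steps, Python scripts to look and compute and a shell command to move; the robot and the scene stay as the last step left them, time stands still between calls to the robot, and variables do not carry over. Pictures are saved under pics/ and viewed, and the job is handed in when it is done.

```bash
ls; mkdir -p pics; cat > h.py <<'E'
import numpy as np, cv2
from bench import ctrl, cams, boxes_of, landmark_of
def save(p,n): cv2.imwrite('pics/'+n+'.png',cv2.cvtColor(p['color'],cv2.COLOR_RGB2BGR))
E
python3 - <<'E'
from h import *
o=ctrl.get_obs(); print(o); print(ctrl.grip_point_offset)
for c in ['scene','top','wrist']:
    p=cams.camera(c); save(p,c+'0'); print(c,p.keys(),p['camera_matrix'],p.get('view'),p.get('tool_from_camera'))
    for t in ['gauge','v_seat','lock_grip','probe_tip','rack','long_barrel','short_barrel','wood_block','brass_brush']:
        print(t,[(np.round(d['uv'],1).tolist(),round(d['confidence'],2)) for d in landmark_of(p,t)[:3]],[(np.round(d['uv'],1).tolist(),round(d['confidence'],2)) for d in boxes_of(p,t)[:2]])
E
```

```text
pics
{'time_s': 0.0, 'q': array([-1.50131141e+00,  1.81553576e-01,  1.60800693e+00, -5.51401828e-06,
        1.35381102e+00, -2.06307137e-01]), 'dq': array([-0.00028147, -0.00188118, -0.00117084,  0.00083344,  0.00187754,
       -0.00105863]), 'joint_efforts': array([ 3.93833325e-04, -4.44880128e+01, -3.51329219e+01, -3.48947879e-04,
        9.17580823e-03,  1.26719473e-05]), 'eef_pos': array([ 0.15657181, -0.55300756,  0.40377736]), 'eef_rot': array([-8.87538795e-04,  9.90506925e-01,  1.37459957e-01,  5.81142695e-05]), 'wrist_force': array([ 0.47096634, -0.25364188, -0.08136594]), 'torque': array([ 0.05156627,  0.02739423, -0.03058587]), 'opening': 0.996110292971034}
0.1547
scene dict_keys(['color', 'camera_matrix', 'view', 'shot']) [[386.14557876   0.         253.73032093]
 [  0.         386.14557876 194.28123045]
 [  0.           0.           1.        ]] [[-0.87076712 -0.49152153  0.01308452  0.49716768]
 [ 0.32449253 -0.55446248  0.76633932 -0.25281149]
 [-0.3694174   0.67154891  0.64230276 -0.89055851]
 [ 0.          0.          0.          1.        ]] None
gauge [([283.7, 251
[... 1500 characters left out ...]
 [([339.7, 159.8], 0.84)]
brass_brush [([233.4, 241.4], 0.25)] [([153.4, 239.3], 0.61)]
wrist dict_keys(['color', 'camera_matrix', 'tool_from_camera', 'shot']) [[273.32747396   0.         255.43438005]
 [  0.         273.32747396 191.93583383]
 [  0.           0.           1.        ]] None [[ 3.83602323e-04  9.65751848e-01  2.59467186e-01  6.54174212e-02]
 [ 9.99999890e-01 -4.40071558e-04  1.59548651e-04 -1.25897669e-04]
 [ 2.68268533e-04  2.59467097e-01 -9.65751911e-01  2.92386093e-02]
 [ 0.00000000e+00  0.00000000e+00  0.00000000e+00  1.00000000e+00]]
gauge [] []
v_seat [] []
lock_grip [] []
probe_tip [] []
rack [] []
long_barrel [] []
short_barrel [] []
wood_block [] []
brass_brush [] []
```

```bash
python3 - <<'E'
import cv2
a=cv2.imread('pics/top0.png'); cv2.imwrite('pics/top0z.png',cv2.resize(a[120:300,120:400],None,fx=2.8,fy=2.8,interpolation=3))
a=cv2.imread('pics/scene0.png'); cv2.imwrite('pics/scene0z.png',cv2.resize(a[120:360,180:420],None,fx=2.5,fy=2.5,interpolation=3))
E
```

```text
(no output)
```

View pics/top0z.png

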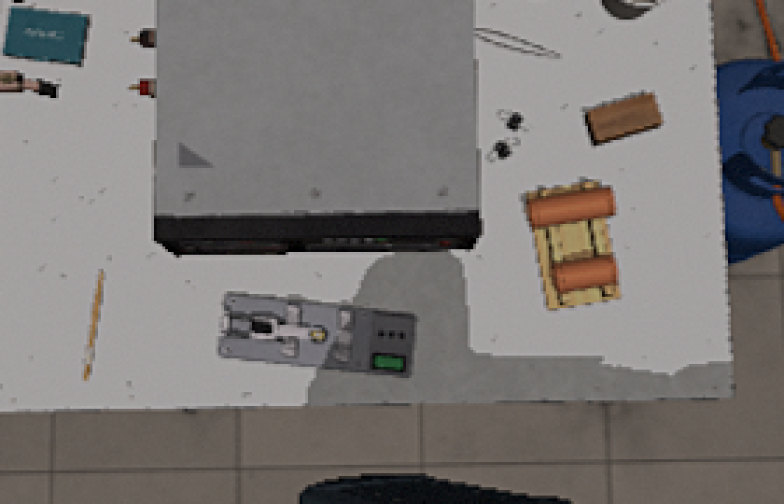

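View pics/scene0z.png

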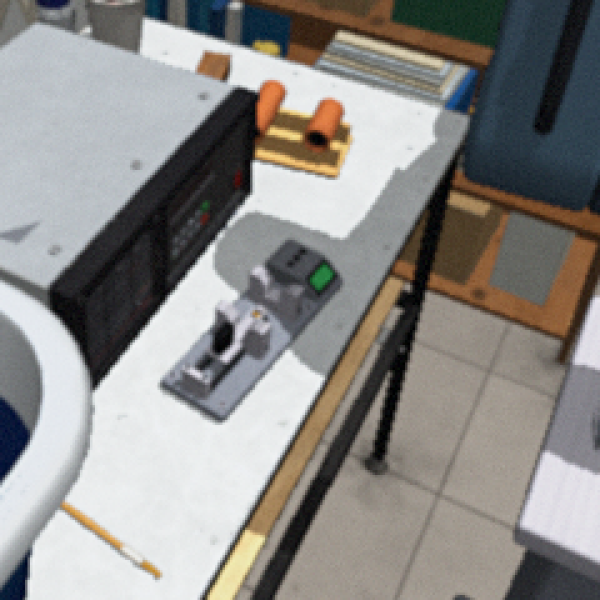

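View pics/top0.png

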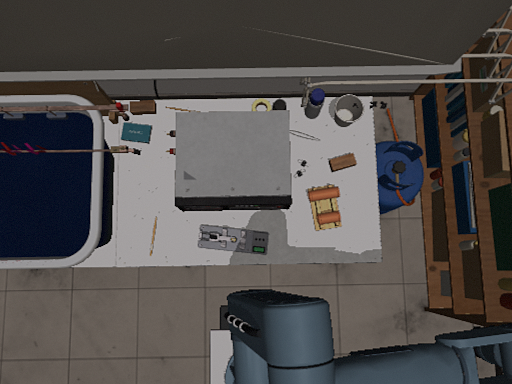

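```bash
cat >> h.py <<'E'
from scipy.spatial.transform import Rotation as R
def T_of(o):
    T=np.eye(4); q=o['eef_rot']; T[:3,:3]=R.from_quat([q[1],q[2],q[3],q[0]]).as_matrix(); T[:3,3]=o['eef_pos']; return T
def w2c(p,o=None):
    return p['view'] if 'view' in p else np.linalg.inv(T_of(o)@p['tool_from_camera'])
def ray(p,uv,o=None):
    M=np.linalg.inv(w2c(p,o)); K=p['camera_matrix']
    d=np.array([(uv[0]-K[0,2])/K[0,0],-(uv[1]-K[1,2])/K[1,1],-1.]); return M[:3,3],M[:3,:3]@d
def atz(p,uv,z,o=None):
    c,d=ray(p,uv,o); return c+d*(z-c[2])/d[2]
def proj(p,X,o=None):
    M=w2c(p,o); K=p['camera_matrix']; c=M[:3,:3]@np.asarray(X,float)+M[:3,3]
    return np.array([K[0,2]+K[0,0]*c[0]/-c[2],K[1,2]+K[1,1]*c[1]/c[2]])
def tri(rs):
    A=0;b=0
    for c,d in rs:
        d=d/np.linalg.norm(d); P=np.eye(3)-np.outer(d,d); A=A+P; b=b+P@c
    return np.linalg.solve(A,b)
E
python3 - <<'E'
from h import *
t=cams.camera('top'); s=cams.camera('scene')
z=lambda u:np.array(u)/2.8+120
print('vseat tri',tri([ray(t,(231.5,240.3)),ray(s,(283.3,239.1))]),atz(t,(231.5,240.3),.064),atz(s,(283.3,239.1),.064))
print('gauge',atz(t,(235.2,238.6),0),atz(s,(283.7,251),0))
print('plate corners', [atz(t,z(u),.016).round(3) for u in [(222,293),(222,355)]],'hous',[atz(t,z(u),.038).round(3) for u in [(415,313),(412,376)]])
print('lock',[atz(t,z(u),.066).round(3) for u in [(262,327)]])
print('long ends',[atz(t,z(u),.05).round(3) for u in [(529,208),(612,202)]],'short',[atz(t,z(u),.05).round(3) for u in [(557,274),(617,272)]])
print('rack', atz(t,(323.7,203.3),0),atz(s,(297.1,176.3),0),'long',tri([ray(t,(321.7,196.4)),ray(s,(282.8,163.9))]),atz(t,(321.7,196.4),.046))
# instrument: bottom front edge corners, and top
print('inst bottom',[atz(t,z(u),0).round(3) for u in [(180,255),(478,247)]])
sz=lambda u:np.array([u[0]/2.5+180,u[1]/2.5+120])
print('inst top right', tri([ray(t,z((480,212))),ray(s,sz((245,90)))]), tri([ray(t,z((155,214))),ray(s,sz((52,296)))]))
E
```

```text
vseat tri [0.43855053 0.08255413 0.05805377] [0.43634338 0.08162933 0.064     ] [0.43833252 0.08832536 0.064     ]
gauge [0.44512696 0.07219179 0.        ] [0.44195503 0.06949904 0.        ]
plate corners [array([0.493, 0.191, 0.016]), array([0.419, 0.191, 0.016])] hous [array([ 0.464, -0.038,  0.038]), array([ 0.39 , -0.033,  0.038])]
lock [array([0.449, 0.139, 0.066])]
long ends [array([ 0.584, -0.175,  0.05 ]), array([ 0.59 , -0.274,  0.05 ])] short [array([ 0.505, -0.205,  0.05 ]), array([ 0.507, -0.276,  0.05 ])]
rack [ 0.55974595 -0.23052231  0.        ] [ 0.54570525 -0.24195987  0.        ] long [ 0.58158407 -0.21514791  0.05163712] [ 0.57704623 -0.21786228  0.046     ]
inst bottom [array([0.541, 0.244, 0.   ]), array([ 0.545, -0.118,  0.   ])]
inst top right [ 0.56209671 -0.11012352  0.15212417] [0.56801503 0.24910442 0.14504465]
```

```bash
python3 -m handwheel '[{"offset":[0.04,-0.05,0.005],"spin":-5,"grip":1},{"offset":[0.08,-0.10,0.01],"spin":-12,"grip":1},{"offset":[0.12,-0.145,0.012],"spin":-18,"grip":0.6},{"offset":[0.16,-0.19,0.015],"spin":-25,"grip":0.5},{"offset":[0.20,-0.24,0.02],"spin":-32,"grip":0.5},{"offset":[0.24,-0.29,0.025],"spin":-39,"grip":0.5},{"offset":[0.28,-0.34,0.03],"spin":-46,"grip":0.5},{"offset":[0.32,-0.39,0.03],"spin":-53,"grip":0.5},{"offset":[0.36,-0.44,0.035],"spin":-60,"grip":0.5},{"offset":[0.40,-0.485,0.04],"spin":-67,"grip":0.5},{"offset":[0.43,-0.52,0.044],"spin":-67,"grip":0.5},{"offset":[0.456,-0.554,0.044],"spin":-67,"grip":0.5},{"offset":[0.456,-0.554,0.044],"spin":-67,"grip":0.5},{"offset":[0.456,-0.554,0.044],"spin":-67,"grip":0.5}]'
python3 - <<'E'
from h import *
o=ctrl.get_obs(); p=cams.camera('wrist'); save(p,'w1'); np.savez('w1.npz',T=T_of(o))
print(o['eef_pos'],o['q'],T_of(o)[:3,:2].T,o['opening'],o['time_s'])
for t in ['gauge','v_seat','lock_grip','probe_tip','transport_lock','long_barrel','short_barrel','rack']:
    l=landmark_of(p,t)[:2]
    zz=dict(gauge=0,v_seat=.064,lock_grip=.054,probe_tip=.042).get(t,.046)
    print(t,[(np.round(d['uv'],1).tolist(),round(d['confidence'],2),atz(p,d['uv'],zz,o).round(4)) for d in l])
E
```

```text
time_s: 4.7
eef_pos: [0.4443, 0.1038, 0.3606]
eef_rot: [-0.0, 0.75, 0.662, -0.0]
wrist_force: [-1.0, 0.4, -0.1]
opening: 0.497
[0.44427667 0.10381145 0.36055943] [-3.14659884e-02 -4.45150903e-02  1.93987261e+00 -4.54166472e-04
  1.24679991e+00  9.35547683e-02] [[ 1.24551608e-01  9.92213014e-01 -4.81335323e-04]
 [ 9.92212962e-01 -1.24551855e-01 -5.22120619e-04]] 0.4968573918223934 4.7
gauge [([255.9, 194.1], 0.61, array([0.4413, 0.0776, 0.    ]))]
v_seat [([255.6, 212.0], 0.56, array([0.4407, 0.0763, 0.064 ]))]
lock_grip [([255.5, 144.7], 0.73, array([0.449 , 0.1436, 0.054 ])), ([254.9, 190.2], 0.43, array([0.4425, 0.0969, 0.054 ]))]
probe_tip [([252.8, 202.6], 0.39, array([0.438 , 0.0799, 0.042 ]))]Traceback (most recent call last):
  File "<stdin>", line 5, in <module>
ValueError: it knows: brass_brush, gauge, lock_grip, long_barrel, pad_far, pad_near, probe_tip, rack, short_barrel, v_seat, wood_block
```

View pics/w1.png

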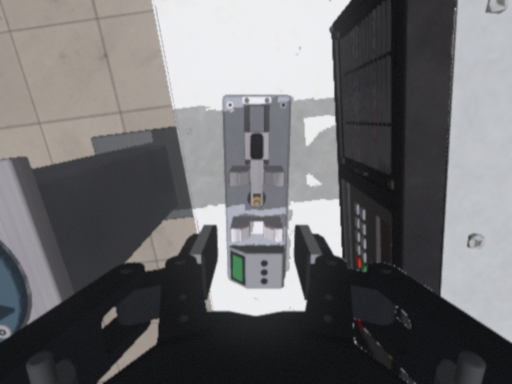

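```bash
python3 - <<'E'
import cv2
a=cv2.imread('pics/w1.png'); cv2.imwrite('pics/w1z.png',cv2.resize(a[85:295,190:330],None,fx=2.8,fy=2.8,interpolation=3))
E
```

```text
(no output)
```

View pics/w1z.png

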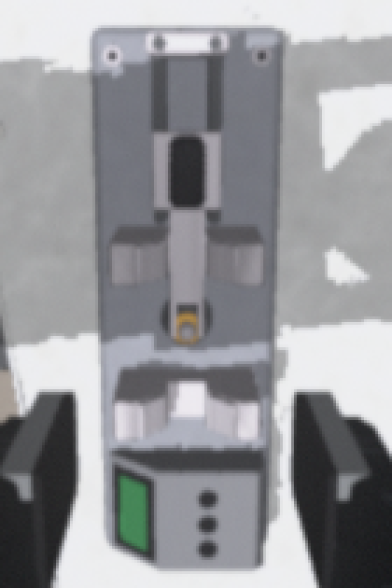

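```bash
python3 - <<'E'
from h import *
from scipy.optimize import least_squares
p=cams.camera('wrist'); o=ctrl.get_obs()
pts=[((94,30),(-38,117,16)),((285,31),(38,117,16)),((187.5,43),(0,109,45)),((187,327),(0,0,42)),((115,228),(-29,39,56)),((262,228),(29,39,56)),((117,370),(-29,-23,56)),((257,370),(29,-23,56))]
uv=np.array([a for a,b in pts])/2.8+[190,85]; X=np.array([b for a,b in pts])/1e3
def G(q): 
    c,s=np.cos(q[2]),np.sin(q[2]); return np.array([[c,-s,0],[s,c,0],[0,0,1]]),np.array([q[0],q[1],0])
def f(q):
    Rm,t=G(q); return np.concatenate([proj(p,Rm@x+t,o)-u for x,u in zip(X,uv)])
r=least_squares(f,[.441,.075,-.127],loss='soft_l1'); print(r.x,np.degrees(r.x[2])); print(f(r.x).reshape(-1,2).round(1))
Rm,t=G(r.x); g=atz(p,np.array((187.5,168))/2.8+[190,85],.066,o); print('grip in gauge',Rm.T@(g-t))
T=T_of(o); lg=Rm@[0,.064,.054]+t; tt=lg.copy(); print(lg, (T[:3,:3].T@(lg-T[:3,3])).round(4), 'tool x yaw',np.degrees(np.arctan2(T[1,0],T[0,0])))
print(o['time_s'])
E
```

```text
[ 0.44299579  0.08033194 -0.13135821] -7.526270904453893
[[-1.2 -4.6]
 [ 0.4 -4.6]
 [ 0.5 -3.3]
 [-0.  -0.6]
 [-2.4  2.1]
 [ 1.9  2.4]
 [-1.9  8.1]
 [ 1.8  8.3]]
grip in gauge [-0.00033273  0.06383402  0.066     ]
[0.45137855 0.14378058 0.054     ] [0.0412 0.0016 0.3068] tool x yaw 82.70779320204973
5.0
```

```bash
python3 - <<'E'
from h import *
from scipy.optimize import least_squares
p=cams.camera('wrist'); o=ctrl.get_obs()
pts=[((94,30),(-38,117,16)),((285,31),(38,117,16)),((187.5,43),(0,109,45)),((187,327),(0,0,42)),((111,249),(-29,39,56)),((266,249),(29,39,56)),((114,406),(-29,-23,56)),((260,406),(29,-23,56)),((114,441),(-29,-39,56)),((260,441),(29,-39,56))]
uv=np.array([a for a,b in pts])/2.8+[190,85]; X=np.array([b for a,b in pts])/1e3
def G(q): 
    c,s=np.cos(q[2]),np.sin(q[2]); return np.array([[c,-s,0],[s,c,0],[0,0,1]]),np.array([q[0],q[1],0])
def f(q):
    Rm,t=G(q); return np.concatenate([proj(p,Rm@x+t,o)-u for x,u in zip(X,uv)])
r=least_squares(f,[.441,.075,-.127],loss='soft_l1'); print(r.x,np.degrees(r.x[2])); print(f(r.x).reshape(-1,2).round(1))
Rm,t=G(r.x); g=atz(p,np.array((187.5,168))/2.8+[190,85],.066,o); print('grip in gauge',Rm.T@(g-t))
T=T_of(o); lg=Rm@[0,.064,.054]+t; tt=lg.copy(); print(lg, (T[:3,:3].T@(lg-T[:3,3])).round(4), 'tool x yaw',np.degrees(np.arctan2(T[1,0],T[0,0])))
print(o['time_s'])
E
```

```text
[ 0.44259409  0.07584927 -0.13048182] -7.476057611874676
[[-1.1 -0. ]
 [ 0.3 -0.1]
 [ 0.5  1.6]
 [ 0.1  3.4]
 [-0.8 -0.9]
 [ 0.5 -0.7]
 [-0.6 -0.7]
 [ 0.7 -0.5]
 [-0.3  0.3]
 [ 0.3  0.5]]
grip in gauge [-0.00043431  0.06846795  0.066     ]
[0.45092125 0.13930523 0.054     ] [0.0366 0.0017 0.3068] tool x yaw 82.72388774745592
5.05
```

```bash
python3 -m handwheel '[{"offset":[0.0386,0.0017,0.04],"spin":0,"grip":0.5},{"offset":[0.0386,0.0017,0.08],"spin":0,"grip":0.5},{"offset":[0.0386,0.0017,0.115],"spin":0,"grip":0.5},{"offset":[0.0386,0.0017,0.135],"spin":0,"grip":0.5},{"offset":[0.0386,0.0017,0.1415],"spin":0,"grip":0.5},{"offset":[0.0386,0.0017,0.1415],"spin":0,"grip":0.5}]'
python3 - <<'E'
from h import *
o=ctrl.get_obs(); p=cams.camera('wrist'); save(p,'w2'); print(o['eef_pos'])
E
```

```text
time_s: 5.8
eef_pos: [0.4512, 0.1418, 0.2194]
eef_rot: [-0.0, 0.75, 0.661, -0.0]
wrist_force: [0.3, -0.1, 0.2]
opening: 0.499
[0.45120795 0.14184361 0.21937358]
```

View pics/w2.png

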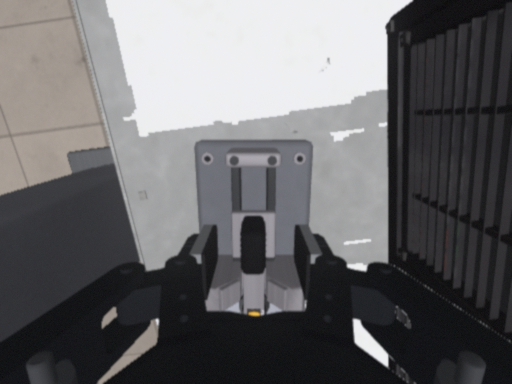

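```bash
python3 -m handwheel '[{"offset":[0,0,0],"spin":0,"grip":0},{"offset":[0,0,0],"spin":0,"grip":0},{"offset":[0,0,0],"spin":0,"grip":0},{"offset":[0,0,0],"spin":0,"grip":0},{"offset":[0,0,0],"spin":0,"grip":0}]'; python3 -m handwheel '[{"offset":[0.004,0,0],"spin":0,"grip":0},{"offset":[0.008,0,0],"spin":0,"grip":0},{"offset":[0.012,0,0],"spin":0,"grip":0},{"offset":[0.016,0,0],"spin":0,"grip":0},{"offset":[0.020,0,0],"spin":0,"grip":0},{"offset":[0.023,0,0],"spin":0,"grip":0}]'
```

```text
time_s: 6.48
eef_pos: [0.4504, 0.1423, 0.2202]
eef_rot: [-0.001, 0.75, 0.661, -0.001]
wrist_force: [-6.2, 0.1, 11.4]
opening: 0.123
time_s: 7.22
eef_pos: [0.4533, 0.1651, 0.2202]
eef_rot: [-0.001, 0.75, 0.661, -0.001]
wrist_force: [-7.2, -0.9, 10.7]
opening: 0.127
```

```bash
python3 -m handwheel '[{"offset":[0.002,0,-0.001],"spin":0,"grip":0},{"offset":[0.004,0,-0.001],"spin":0,"grip":0},{"offset":[0.006,0,-0.001],"spin":0,"grip":0}]';  python3 -m handwheel '[{"offset":[0.001,0,0],"spin":0,"grip":0},{"offset":[0.002,0,0],"spin":0,"grip":0},{"offset":[0.002,0,0],"spin":0,"grip":0}]'
```

```text
time_s: 7.6
eef_pos: [0.4539, 0.1699, 0.2201]
eef_rot: [0.0, 0.75, 0.662, -0.002]
wrist_force: [-6.8, -14.7, 5.4]
opening: 0.123
time_s: 7.98
eef_pos: [0.4542, 0.1705, 0.22]
eef_rot: [0.001, 0.75, 0.662, -0.004]
wrist_force: [-7.1, -18.8, 8.2]
opening: 0.126
```

```bash
python3 -m handwheel '[{"offset":[0,0,0],"spin":0,"grip":0.5},{"offset":[0,0,0],"spin":0,"grip":0.5},{"offset":[0,0,0],"spin":0,"grip":0.5},{"offset":[0,0,-0.03],"spin":0,"grip":0.5},{"offset":[-0.02,0,-0.08],"spin":0,"grip":0.5},{"offset":[-0.04,0,-0.12],"spin":0,"grip":0.6},{"offset":[-0.06,0,-0.14],"spin":0,"grip":0.7},{"offset":[-0.06,0,-0.14],"spin":0,"grip":0.8}]'
python3 - <<'E'
from h import *
o=ctrl.get_obs(); p=cams.camera('wrist'); save(p,'w3'); print(o['eef_pos'])
a=cv2.imread('pics/w3.png'); cv2.imwrite('pics/w3z.png',cv2.resize(a[85:295,190:330],None,fx=2.8,fy=2.8,interpolation=3))
np.savez('w3.npz',T=T_of(o))
E
```

```text
time_s: 8.98
eef_pos: [0.448, 0.1128, 0.3621]
eef_rot: [0.002, 0.751, 0.661, 0.002]
wrist_force: [-0.6, 0.3, -1.4]
opening: 0.8
[0.44803343 0.11276527 0.36206332]
```

View pics/w3z.png

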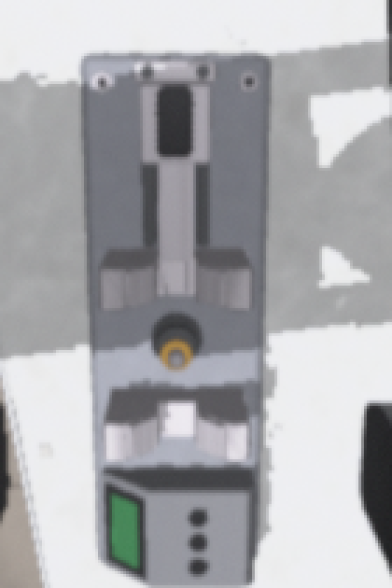

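```bash
python3 -m handwheel '[{"offset":[-0.05,0.02,0],"spin":0,"grip":0.8},{"offset":[-0.10,0.045,0],"spin":-2,"grip":0.8},{"offset":[-0.15,0.07,0],"spin":-4,"grip":0.8},{"offset":[-0.20,0.10,0],"spin":-6,"grip":0.8},{"offset":[-0.25,0.125,0],"spin":-8,"grip":0.8},{"offset":[-0.285,0.14,0],"spin":-10,"grip":0.8},{"offset":[-0.297,0.145,0],"spin":-10,"grip":0.8},{"offset":[-0.297,0.145,0],"spin":-10,"grip":0.8}]'
python3 - <<'E'
from h import *
o=ctrl.get_obs(); p=cams.camera('wrist'); save(p,'w4'); print(o['eef_pos'],o['time_s'],T_of(o)[:2,:2])
np.savez('w4.npz',T=T_of(o))
for t,z in [('long_barrel',.046),('short_barrel',.046),('rack',0)]:
    print(t,[(np.round(d['uv'],1).tolist(),round(d['confidence'],2),atz(p,d['uv'],z,o).round(4)) for d in landmark_of(p,t)[:2]])
E
```

```text
time_s: 10.02
eef_pos: [0.554, -0.199, 0.3586]
eef_rot: [-0.001, 0.69, 0.724, -0.0]
wrist_force: [0.4, 0.1, 0.2]
opening: 0.799
[ 0.55402817 -0.19900818  0.3586185 ] 10.025 [[-0.04804951  0.9988428 ]
 [ 0.99884312  0.0480533 ]]
long_barrel [([285.1, 207.4], 0.9, array([ 0.5869, -0.2247,  0.046 ]))]
short_barrel [([210.7, 213.6], 0.68, array([ 0.5059, -0.2358,  0.046 ]))]
rack [([246.9, 200.2], 0.82, array([ 0.5441, -0.2324,  0.    ]))]
```

View pics/w4.png

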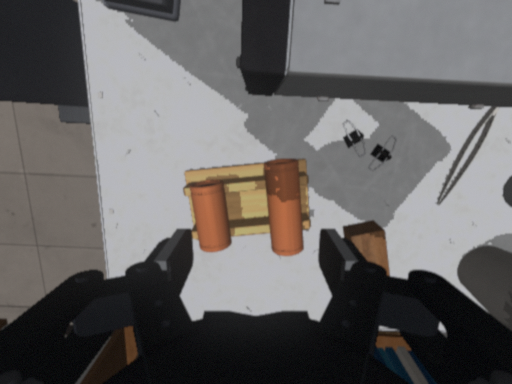

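```bash
cat > fit.py <<'E'
from h import *
from scipy.optimize import minimize
def mask(img):
    hsv=cv2.cvtColor(img,cv2.COLOR_RGB2HSV); return ((hsv[...,0]<14)&(hsv[...,1]>140)&(hsv[...,2]>50)).astype(np.uint8)
def hullpts(p,o,q,L,z,r=.018):
    a=np.linspace(0,2*np.pi,40,endpoint=False); P=[]
    c,s=np.cos(q[2]),np.sin(q[2])
    for e in (-L/2,L/2):
        for t in a:
            x=r*np.cos(t); P.append(proj(p,[q[0]+c*x-s*e,q[1]+s*x+c*e,z+r*np.sin(t)],o))
    return cv2.convexHull(np.array(P,np.float32))[:,0]
def fitcyl(p,o,seed,L,z,q0):
    m=mask(p['color']); n,lab=cv2.connectedComponents(m); 
    l=lab[int(seed[1]),int(seed[0])]; mm=(lab==l).astype(np.uint8)
    cs,_=cv2.findContours(mm,0,1); h=cv2.convexHull(max(cs,key=cv2.contourArea))
    tgt=np.zeros((384*4,512*4),np.uint8); cv2.fillPoly(tgt,[np.round((h+.0)*4+2).astype(np.int32)],1)
    tgt=cv2.dilate(tgt,np.ones((3,3),np.uint8))
    def cost(q):
        im=np.zeros_like(tgt); cv2.fillPoly(im,[np.round(hullpts(p,o,q,L,z)*64*1+32).astype(np.int32)],1,shift=4) 
        return float((im!=tgt).sum())
    r=minimize(cost,q0,method='Nelder-Mead',options=dict(initial_simplex=np.array(q0)+np.array([[0,0,0],[.006,0,0],[0,.006,0],[0,0,.06]])))
    return r.x,r.fun,tgt.sum(),h
E
python3 - <<'E'
from fit import *
o=ctrl.get_obs(); p=cams.camera('wrist')
res={}
for n,s,L,q0 in [('long',(285,207),.1,[.587,-.225,.05]),('short',(211,214),.072,[.506,-.236,.05])]:
    q,f,N,h=fitcyl(p,o,s,L,.046,q0); print(n,q.round(4),np.degrees(q[2]),f,N); 
    img=p['color']; cv2.polylines(img,[np.round(hullpts(p,o,q,L,.046)*16).astype(np.int32)],True,(0,255,0),1,shift=4)
    if n=='long':
        T=T_of(o); d=T[:3,:3].T@(np.array([q[0],q[1],.046])-T[:3,3]); print('tool d',d,'toolx yaw',np.degrees(np.arctan2(T[1,0],T[0,0])))
cv2.imwrite('pics/w4z.png',cv2.resize(cv2.cvtColor(img[130:290,160:330],cv2.COLOR_RGB2BGR),None,fx=3.5,fy=3.5))
E
```

```text
long [ 0.5863 -0.2279  0.1391] 7.969942508763818 7360.0 42949
tool d [-0.03174474  0.0309024   0.31396357] toolx yaw 92.88626106032119
short [ 0.5065 -0.2425  0.159 ] 9.111721742574897 7257.0 29897
```

View pics/w4z.png

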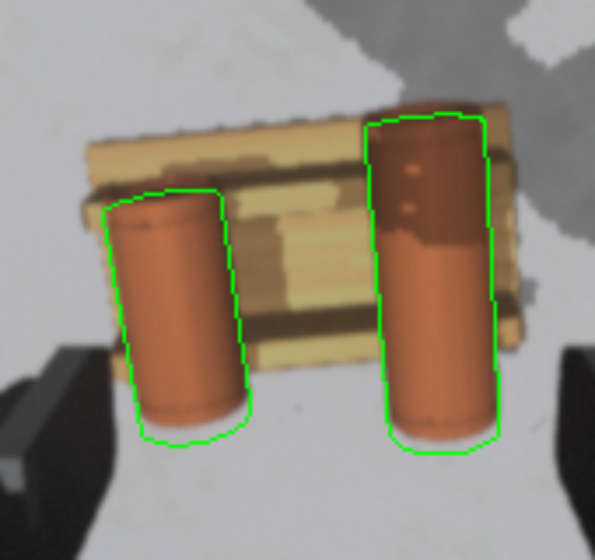

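```bash
sed -i 's/>140)&(hsv\[...,2\]>50)/>115)\&(hsv[...,2]>25)/' fit.py; python3 - <<'E'
from fit import *
o=ctrl.get_obs(); p=cams.camera('wrist')
img=p['color'].copy()
for n,s,L,q0 in [('long',(285,207),.1,[.587,-.225,.1]),('short',(211,214),.072,[.506,-.236,.1])]:
    q,f,N,h=fitcyl(p,o,s,L,.046,q0); print(n,q.round(4),np.degrees(q[2]),f,N,h[:,0].min(0),h[:,0].max(0)); 
    cv2.polylines(img,[h],True,(255,255,0),1)
    cv2.polylines(img,[np.round(hullpts(p,o,q,L,.046)*16).astype(np.int32)],True,(0,255,0),1,shift=4)
    if n=='long':
        T=T_of(o); d=T[:3,:3].T@(np.array([q[0],q[1],.046])-T[:3,3]); print('tool d',d,'toolx yaw',np.degrees(np.arctan2(T[1,0],T[0,0])))
cv2.imwrite('pics/w4y.png',cv2.resize(cv2.cvtColor(img[130:290,160:330],cv2.COLOR_RGB2BGR),None,fx=3.5,fy=3.5))
E
```

```text
long [ 0.5857 -0.2245  0.1524] 8.730315804309436 3035.0 49865 [263 160] [301 254]
tool d [-0.02811795  0.03036906  0.31416521] toolx yaw 92.88538318027116
short [ 0.5059 -0.2368  0.155 ] 8.879803176057163 1955.0 36749 [189 179] [229 250]
```

View pics/w4y.png

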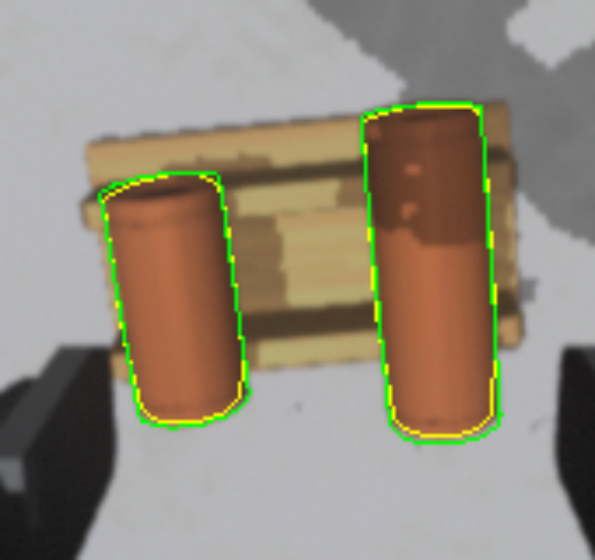

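```bash
python3 -m handwheel '[{"offset":[-0.028,0.0304,0.03],"spin":-5.9,"grip":0.8},{"offset":[-0.028,0.0304,0.06],"spin":-5.9,"grip":0.8},{"offset":[-0.028,0.0304,0.09],"spin":-5.9,"grip":0.8},{"offset":[-0.028,0.0304,0.10],"spin":-5.9,"grip":0.8},{"offset":[-0.028,0.0304,0.10],"spin":-5.9,"grip":0.8}]'
python3 - <<'E'
from fit import *
o=ctrl.get_obs(); p=cams.camera('wrist'); img=p['color']; 
T=T_of(o); print(o['eef_pos'],'yaw',np.degrees(np.arctan2(T[1,0],T[0,0])))
q=[.5857,-.2245,.1524]
cv2.polylines(img,[np.round(hullpts(p,o,q,.1,.046)*16).astype(np.int32)],True,(0,255,0),1,shift=4); save(p,'w5')
E
```

```text
time_s: 10.95
eef_pos: [0.5857, -0.2256, 0.2602]
eef_rot: [-0.0, 0.651, 0.759, -0.0]
wrist_force: [0.5, -0.5, -0.5]
opening: 0.804
[ 0.58573995 -0.22564684  0.26016234] yaw 98.72153897572902
```

View pics/w5.png

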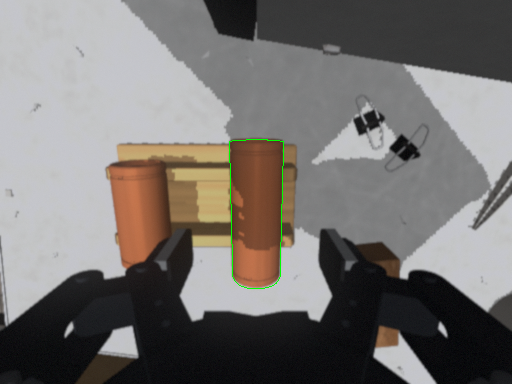

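```bash
python3 -m handwheel '[{"offset":[0.001,0,0.02],"spin":0,"grip":0.75},{"offset":[0.001,0,0.04],"spin":0,"grip":0.75},{"offset":[0.001,0,0.055],"spin":0,"grip":0.75},{"offset":[0.001,0,0.062],"spin":0,"grip":0.75},{"offset":[0.001,0,0.062],"spin":0,"grip":0.75}]'
python3 -m handwheel '[{"offset":[0,0,0],"spin":0,"grip":0.2},{"offset":[0,0,0],"spin":0,"grip":0.2},{"offset":[0,0,0],"spin":0,"grip":0.2},{"offset":[0,0,0],"spin":0,"grip":0.2},{"offset":[0,0,0],"spin":0,"grip":0.2}]'
```

```text
time_s: 11.62
eef_pos: [0.5854, -0.225, 0.1973]
eef_rot: [-0.001, 0.651, 0.759, -0.0]
wrist_force: [0.4, 0.1, 0.7]
opening: 0.748
time_s: 12.25
eef_pos: [0.5857, -0.2253, 0.1992]
eef_rot: [0.0, 0.651, 0.759, -0.0]
wrist_force: [-3.3, 0.1, 6.1]
opening: 0.408
```

```bash
python3 -m handwheel '[{"offset":[0,0,0],"spin":0,"grip":0.2},{"offset":[0,0,-0.01],"spin":0,"grip":0.2},{"offset":[0,0,-0.03],"spin":0,"grip":0.2},{"offset":[0,0,-0.06],"spin":0,"grip":0.2},{"offset":[0,0,-0.10],"spin":0,"grip":0.2},{"offset":[0,0,-0.14],"spin":0,"grip":0.2},{"offset":[0,0,-0.16],"spin":0,"grip":0.2},{"offset":[0,0,-0.16],"spin":0,"grip":0.2}]'
python3 - <<'E'
from fit import *
o=ctrl.get_obs(); p=cams.camera('wrist'); save(p,'w6'); T=T_of(o)
print(o['eef_pos'],o['wrist_force'],o['torque'],o['opening'])
s=cams.camera('scene'); save(s,'s6')
E
```

```text
time_s: 13.25
eef_pos: [0.586, -0.2252, 0.3603]
eef_rot: [0.002, 0.651, 0.759, 0.0]
wrist_force: [-0.7, 0.6, -1.6]
opening: 0.406
[ 0.58599441 -0.2251722   0.3603104 ] [-0.7395745   0.61742624 -1.55898275] [-0.01739785  0.00576322  0.03925777] 0.40631811838163184
```

View pics/w6.png

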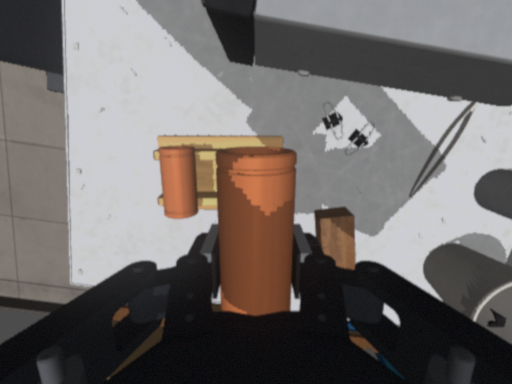

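View pics/s6.png

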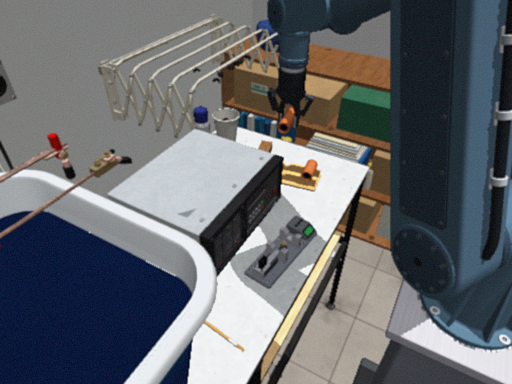

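```bash
python3 - <<'E'
import cv2
a=cv2.imread('pics/w3.png'); cv2.imwrite('pics/w3y.png',cv2.resize(a[165:255,210:300],None,fx=6.5,fy=6.5,interpolation=cv2.INTER_CUBIC))
E
```

```text
(no output)
```

View pics/w3y.png

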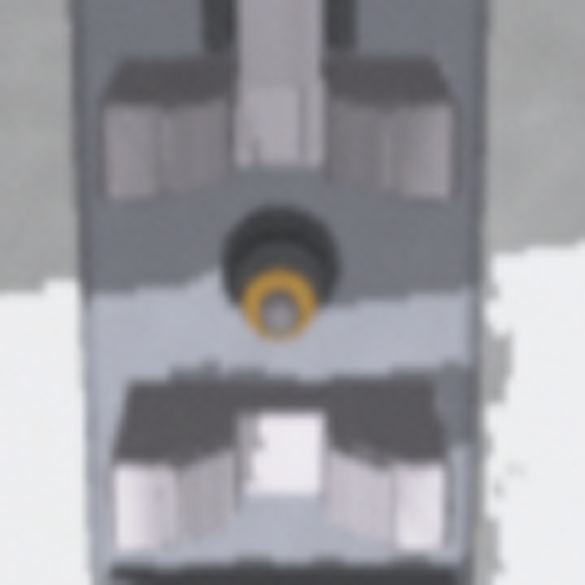

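```bash
python3 - <<'E'
from h import *
from scipy.optimize import least_squares
p=cams.camera('wrist'); T=np.load('w3.npz')['T']; p['view']=np.linalg.inv(T@p['tool_from_camera'])
pts=[((104,102),(-29,39,56)),((452,98),(29,39,56)),((108,198),(-29,23,56)),((449,196),(29,23,56)),((115,464),(-29,-23,56)),((446,463),(29,-23,56)),((119,550),(-29,-39,56)),((443,546),(29,-39,56)),((281,308),(0,0,49))]
uv=np.array([a for a,b in pts])/6.5+[210,165]-.5; X=np.array([b for a,b in pts])/1e3
def G(q): 
    c,s=np.cos(q[2]),np.sin(q[2]); return np.array([[c,-s,0],[s,c,0],[0,0,1]]),np.array([q[0],q[1],0])
def f(q):
    Rm,t=G(q); return np.concatenate([proj(p,Rm@x+t)-u for x,u in zip(X,uv)])
r=least_squares(f,[.441,.075,-.127],loss='soft_l1'); print(r.x,np.degrees(r.x[2])); print(f(r.x).reshape(-1,2).round(1))
# barrel in tool
o=ctrl.get_obs(); To=T_of(o)
from fit import hullpts
del p['view']
img=p['color']; th=np.arctan2(To[1,0],To[0,0])-np.pi/2
for tx,c in [(0,(255,0,0)),(.0008,(0,255,0))]:
    w=To@np.array([tx,0,.153,1]); cv2.polylines(img,[np.round(hullpts(p,o,[w[0],w[1],th],.1,w[2])*16).astype(np.int32)],True,c,1,shift=4)
cv2.imwrite('pics/w6z.png',cv2.resize(cv2.cvtColor(img[130:330,180:340],cv2.COLOR_RGB2BGR),None,fx=3,fy=3))
E
```

```text
[ 0.44190215  0.07855978 -0.12067397] -6.914108988772609
[[-1.2  0. ]
 [ 1.2  0.3]
 [-1.3  0.1]
 [ 1.4  0. ]
 [-0.9 -0.4]
 [ 1.1 -0.6]
 [-1.  -0.3]
 [ 1.3 -0.1]
 [-0.1  1.5]]
```

View pics/w6z.png

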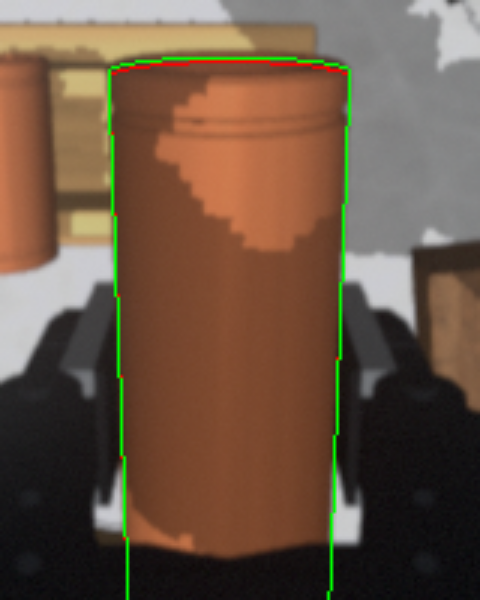

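```bash
python3 - <<'E'
import cv2
a=cv2.imread('pics/w2.png'); cv2.imwrite('pics/w2y.png',cv2.resize(a[130:330,190:320],None,fx=3,fy=3,interpolation=cv2.INTER_CUBIC))
E
```

```text
(no output)
```

View pics/w2y.png

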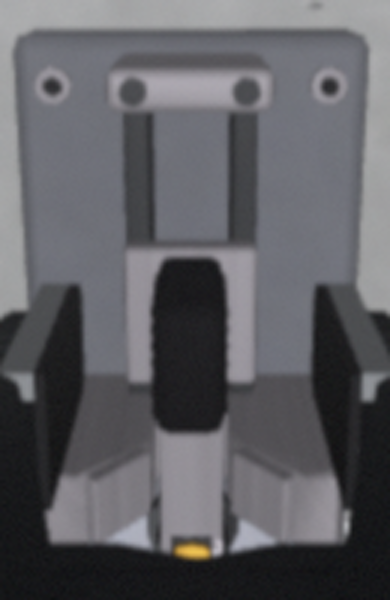

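```bash
python3 - <<'E'
from h import *
from scipy.optimize import least_squares
p=cams.camera('wrist'); oo=dict(eef_pos=np.array([.45120795,.14184361,.21937358]),eef_rot=np.array([0,.7502,.6612,0]))
p['view']=w2c(p,oo); p2=dict(p); p2['view']=np.linalg.inv(np.load('w3.npz')['T']@p['tool_from_camera'])
p1=dict(p); p1['view']=np.linalg.inv(np.load('w1.npz')['T']@p['tool_from_camera'])
A=[((18,31),(-38,117,16)),((366,31),(38,117,16)),((110,74),(-15,113,45)),((270,74),(15,113,45)),((110,108),(-15,105,45)),((270,108),(15,105,45))]
B=[((104,102),(-29,39,56)),((452,98),(29,39,56)),((108,198),(-29,23,56)),((449,196),(29,23,56)),((115,464),(-29,-23,56)),((446,463),(29,-23,56)),((119,550),(-29,-39,56)),((443,546),(29,-39,56)),((281,308),(0,0,49))]
C=[((94,30),(-38,117,16)),((285,31),(38,117,16)),((187.5,43),(0,109,45)),((111,249),(-29,39,56)),((266,249),(29,39,56)),((114,406),(-29,-23,56)),((260,406),(29,-23,56)),((114,441),(-29,-39,56)),((260,441),(29,-39,56))]
D=[(p,np.array(a)/3+[190,130]-.5,np.array(b)/1e3) for a,b in A]+[(p2,np.array(a)/6.5+[210,165]-.5,np.array(b)/1e3) for a,b in B]+[(p1,np.array(a)/2.8+[190,85]-.5,np.array(b)/1e3) for a,b in C]
def G(q): 
    c,s=np.cos(q[2]),np.sin(q[2]); return np.array([[c,-s,0],[s,c,0],[0,0,1]]),np.array([q[0],q[1],0])
def mk(D,dz):
    def f(q):
        Rm,t=G(q); z=np.array([0,0,q[3] if dz else 0]); return np.concatenate([proj(P,Rm@x+t+z)-u for P,u,x in D])
    return f
for nm,S in [('A',D[:6]),('B',D[6:15]),('C',D[15:]),('all',D)]:
  for dz in (0,1):
    f=mk(S,dz); r=least_squares(f,[.441,.075,-.127,0]); print(nm,dz,r.x.round(4),np.degrees(r.x[2]).round(2),np.sqrt((r.fun**2).mean()).round(2))
    if nm=='A' and not dz: print(r.fun.reshape(-1,2).round(1))
E
```

```text
A 0 [ 0.4416  0.0781 -0.126   0.    ] -7.22 1.72
[[-2.8  0.5]
 [ 2.3  0.5]
 [-1.6 -1.9]
 [ 1.8 -1.9]
 [-1.2  1.7]
 [ 1.4  1.7]]
A 1 [ 0.4414  0.0771 -0.1262 -0.0079] -7.23 0.98
B 0 [ 0.4419  0.0786 -0.1216  0.    ] -6.97 0.89
B 1 [ 0.4416  0.0769 -0.1216 -0.0049] -6.97 0.76
C 0 [ 0.4418  0.0769 -0.1287  0.    ] -7.37 0.68
C 1 [ 0.4418  0.0768 -0.1287 -0.0005] -7.37 0.68
all 0 [ 0.4418  0.0779 -0.1246  0.    ] -7.14 1.22
all 1 [ 0.4417  0.0772 -0.1245 -0.0037] -7.13 1.05
```

```bash
python3 -m handwheel '[{"offset":[0.025,-0.02,0],"spin":2,"grip":0.2},{"offset":[0.065,-0.045,0],"spin":4,"grip":0.2},{"offset":[0.11,-0.065,0],"spin":7,"grip":0.2},{"offset":[0.16,-0.08,0],"spin":10,"grip":0.2},{"offset":[0.21,-0.09,0],"spin":13,"grip":0.2},{"offset":[0.26,-0.097,0],"spin":15.9,"grip":0.2},{"offset":[0.295,-0.097,0.01],"spin":15.9,"grip":0.2},{"offset":[0.315,-0.097,0.03],"spin":15.9,"grip":0.2},{"offset":[0.3195,-0.097,0.06],"spin":15.9,"grip":0.2},{"offset":[0.3195,-0.097,0.085],"spin":15.9,"grip":0.2},{"offset":[0.3195,-0.097,0.095],"spin":15.9,"grip":0.2},{"offset":[0.3195,-0.097,0.095],"spin":15.9,"grip":0.2},{"offset":[0.3195,-0.097,0.095],"spin":15.9,"grip":0.2},{"offset":[0.3195,-0.097,0.095],"spin":15.9,"grip":0.2}]'
python3 - <<'E'
from fit import *
o=ctrl.get_obs(); p=cams.camera('wrist'); To=T_of(o)
print(o['eef_pos'],o['wrist_force'],o['torque'],o['opening'],np.degrees(np.arctan2(To[1,0],To[0,0])),o['time_s'])
s=cams.camera('scene'); t=cams.camera('top')
img=p['color'].copy(); q=[.4417,.0773,-.1248]
c,sn=np.cos(q[2]),np.sin(q[2])
for X in [(-38,117,16),(38,117,16),(-15,105,45),(15,105,45),(-29,39,56),(29,39,56)]:
    w=[q[0]+(c*X[0]-sn*X[1])/1e3,q[1]+(sn*X[0]+c*X[1])/1e3,X[2]/1e3]; u=proj(p,w,o); cv2.circle(img,(int(u[0]*16),int(u[1]*16)),24,(255,0,0),-1,shift=4)
cv2.imwrite('pics/w7.png',cv2.cvtColor(img,cv2.COLOR_RGB2BGR)); 
cv2.imwrite('pics/s7.png',cv2.resize(cv2.cvtColor(s['color'][170:310,200:360],cv2.COLOR_RGB2BGR),None,fx=4,fy=4,interpolation=3))
cv2.imwrite('pics/t7.png',cv2.resize(cv2.cvtColor(t['color'][190:290,170:300],cv2.COLOR_RGB2BGR),None,fx=4,fy=4,interpolation=3))
E
```

```text
time_s: 15.2
eef_pos: [0.4419, 0.076, 0.2641]
eef_rot: [0.001, 0.75, 0.661, 0.001]
wrist_force: [0.8, 0.5, -1.3]
opening: 0.403
[0.44188091 0.07595483 0.2641058 ] [ 0.82541743  0.46916207 -1.30269352] [ 0.03888976  0.00328392 -0.04838152] 0.4026731340987584 82.79152190223272 15.2
```

View pics/w7.png

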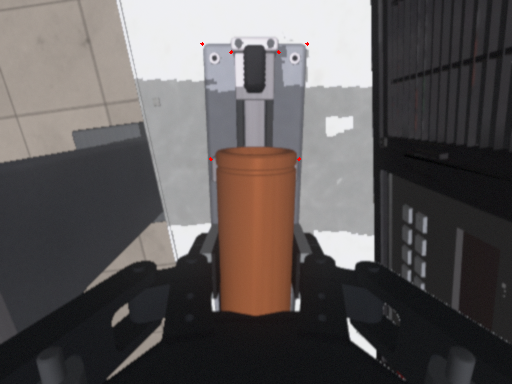

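View pics/s7.png

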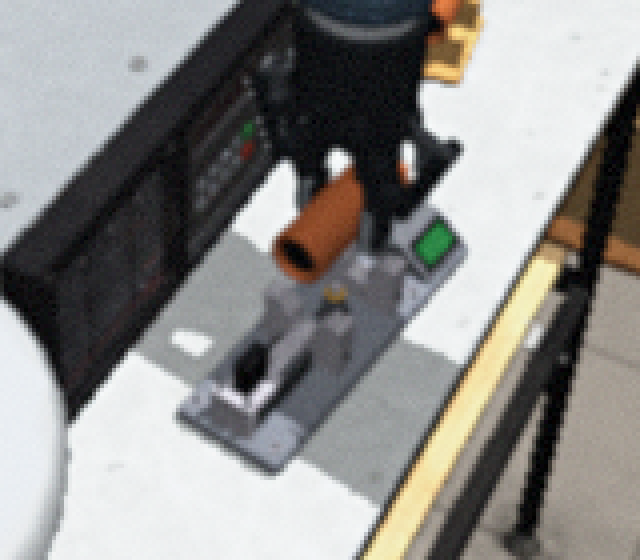

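```bash
python3 -m handwheel '[{"offset":[0,0,0.012],"spin":0,"grip":0.2},{"offset":[0,0,0.025],"spin":0,"grip":0.2},{"offset":[0,0,0.033],"spin":0,"grip":0.2},{"offset":[0,0,0.037],"spin":0,"grip":0.2},{"offset":[0,0,0.037],"spin":0,"grip":0.2},{"offset":[0,0,0.037],"spin":0,"grip":0.2}]'
python3 -m handwheel '[{"offset":[0,0,0.002],"spin":0,"grip":0.2},{"offset":[0,0,0.004],"spin":0,"grip":0.2},{"offset":[0,0,0.006],"spin":0,"grip":0.2},{"offset":[0,0,0.006],"spin":0,"grip":0.2}]'
```

```text
time_s: 16.1
eef_pos: [0.4416, 0.0761, 0.2265]
eef_rot: [0.0, 0.75, 0.661, 0.0]
wrist_force: [0.1, -0.0, -1.3]
opening: 0.407
time_s: 16.6
eef_pos: [0.4414, 0.0761, 0.2202]
eef_rot: [0.0, 0.75, 0.661, 0.0]
wrist_force: [-0.5, 0.6, -0.9]
opening: 0.409
```

```bash
for i in 1 2; do python3 -m handwheel '[{"offset":[0,0,0.001],"spin":0,"grip":0.2},{"offset":[0,0,0.001],"spin":0,"grip":0.2},{"offset":[0,0,0.001],"spin":0,"grip":0.2}]' | grep -v rot; done
```

```text
time_s: 16.98
eef_pos: [0.4415, 0.0761, 0.2193]
wrist_force: [-0.5, 0.7, 1.3]
opening: 0.4
time_s: 17.35
eef_pos: [0.4415, 0.0761, 0.2183]
wrist_force: [0.1, 0.1, 1.7]
opening: 0.404
```

```bash
for i in 1 2 3; do python3 -m handwheel '[{"offset":[0,0,0.001],"spin":0,"grip":0.2},{"offset":[0,0,0.001],"spin":0,"grip":0.2},{"offset":[0,0,0.001],"spin":0,"grip":0.2}]' | grep -v rot; done; python3 -c "
from h import *
print(ctrl.get_obs()['torque'])"
```

```text
time_s: 17.73
eef_pos: [0.4415, 0.0761, 0.2173]
wrist_force: [-0.8, 0.4, 4.5]
opening: 0.401
time_s: 18.1
eef_pos: [0.4416, 0.0761, 0.2172]
wrist_force: [-5.3, -0.1, 15.9]
opening: 0.403
time_s: 18.48
eef_pos: [0.4417, 0.0761, 0.2171]
wrist_force: [-10.6, 0.0, 28.6]
opening: 0.401
[-0.05520053  1.50436136  0.10541253]
```

```bash
python3 -m handwheel '[{"offset":[0,-0.0004,-0.001],"spin":0,"grip":0.2},{"offset":[0,-0.0006,-0.001],"spin":0,"grip":0.2},{"offset":[0,-0.0006,-0.001],"spin":0,"grip":0.2}]' | grep -v rot;python3 -m handwheel '[{"offset":[0,0,0],"spin":0,"grip":0.2},{"offset":[0,0,0],"spin":0,"grip":0.2}]' | grep -v rot; python3 -c "
from h import *
o=ctrl.get_obs(); print(o['torque'],T_of(o)[:3,:3].T@o['wrist_force'])"
```

```text
time_s: 18.85
eef_pos: [0.4413, 0.0761, 0.2172]
wrist_force: [-2.5, -0.5, 12.4]
opening: 0.408
time_s: 19.1
eef_pos: [0.4414, 0.0761, 0.2172]
wrist_force: [-2.3, -0.6, 12.7]
opening: 0.407
[0.00623924 0.38919394 0.07537864] [ -0.85223431  -2.15058201 -12.75230557]
```

```bash
python3 -m handwheel '[{"offset":[0,-0.0003,0.0003],"spin":0,"grip":0.2},{"offset":[0,-0.0003,0.0004],"spin":0,"grip":0.2},{"offset":[0,-0.0003,0.0004],"spin":0,"grip":0.2},{"offset":[0,-0.0003,0.0004],"spin":0,"grip":0.2}]' | grep -v rot; python3 -c "
from h import *
o=ctrl.get_obs(); print(o['torque'],T_of(o)[:3,:3].T@o['wrist_force'])"
```

```text
time_s: 19.6
eef_pos: [0.4413, 0.0761, 0.2172]
wrist_force: [-4.0, 0.4, 15.9]
opening: 0.401
[-0.04824351  0.49713271  0.07968681] [ -0.067064    -3.99084246 -15.94705336]
```

```bash
python3 -m handwheel '[{"offset":[0,-0.0003,0],"spin":0,"grip":0.2},{"offset":[0,-0.0005,0],"spin":0,"grip":0.2},{"offset":[0,-0.0005,0],"spin":0,"grip":0.2},{"offset":[0,-0.0005,0],"spin":0,"grip":0.2}]' | grep -v rot; python3 -c "
from h import *
o=ctrl.get_obs(); print(o['torque'],T_of(o)[:3,:3].T@o['wrist_force'])"
```

```text
time_s: 20.1
eef_pos: [0.4411, 0.0762, 0.2172]
wrist_force: [-1.6, 0.1, 13.6]
opening: 0.401
[-0.01368717  0.20656574  0.15025766] [ -0.14884487  -1.58095396 -13.62235215]
```

```bash
python3 -m handwheel '[{"offset":[0,-0.0003,0.0002],"spin":0,"grip":0.2},{"offset":[0,-0.0005,0.0003],"spin":0,"grip":0.2},{"offset":[0,-0.0005,0.0003],"spin":0,"grip":0.2},{"offset":[0,-0.0005,0.0003],"spin":0,"grip":0.2}]' | grep -v rot; python3 - <<'E'
from fit import *
o=ctrl.get_obs(); print(o['torque'],T_of(o)[:3,:3].T@o['wrist_force'])
p=cams.camera('wrist'); save(p,'w8')
s=cams.camera('scene');t=cams.camera('top')
cv2.imwrite('pics/s8.png',cv2.resize(cv2.cvtColor(s['color'][170:310,200:360],cv2.COLOR_RGB2BGR),None,fx=4,fy=4,interpolation=3))
cv2.imwrite('pics/t8.png',cv2.resize(cv2.cvtColor(t['color'][190:290,170:300],cv2.COLOR_RGB2BGR),None,fx=5,fy=5,interpolation=3))
E
```

```text
time_s: 20.6
eef_pos: [0.4409, 0.0762, 0.2172]
wrist_force: [-0.3, 0.1, 14.2]
opening: 0.404
[-0.01024885  0.1338887   0.15045021] [  0.05875668  -0.21102781 -14.16425384]
```

View pics/w8.png

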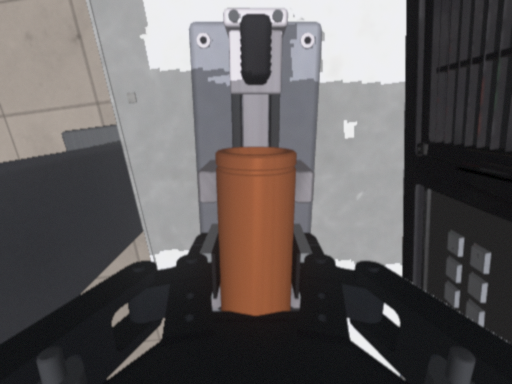

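View pics/s8.png

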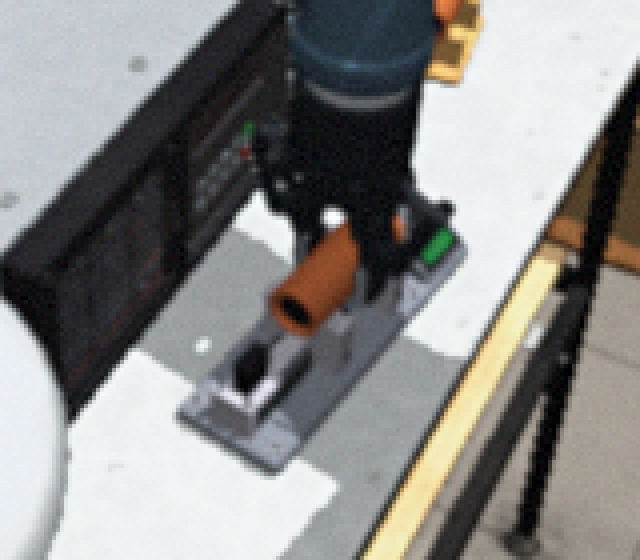

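View pics/t8.png

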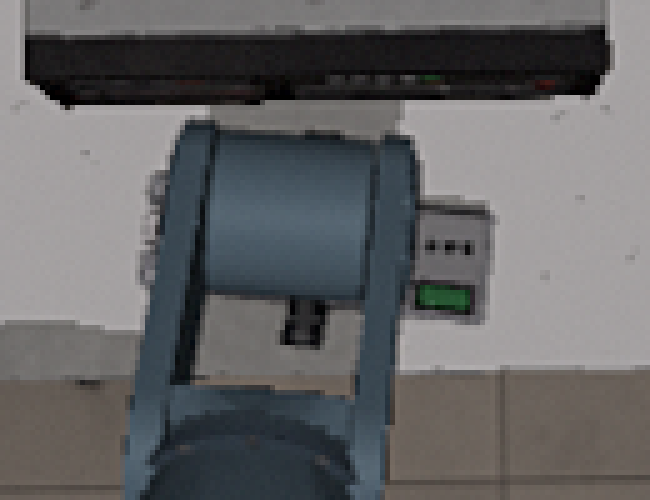

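```bash
python3 - <<'E'
from fit import *
o=ctrl.get_obs(); p=cams.camera('wrist'); To=T_of(o); th=np.arctan2(To[1,0],To[0,0])-np.pi/2
img=p['color']; print(o['time_s'])
col=img[100:175,256].astype(int); print([ (100+i,c.tolist()) for i,c in enumerate(col) if 40<=i<62])
for tx in (0,.001,.002,.003,.004):
    w=To@np.array([tx,0,.153,1]); h=hullpts(p,o,[w[0],w[1],th],.1,w[2]); print(tx,h[:,1].min(),h[h[:,1]<200][:,0].min(),h[:,0].max())
c=[img[r,215].astype(int).tolist() for r in range(15,35)]; print(list(zip(range(15,35),c)))
q=[.4417,.0773,-.1248]; cc,sn=np.cos(q[2]),np.sin(q[2])
for X in [(-20,117,16),(-38,117,16),(38,117,16),(-15,105,45),(15,105,45),(-15,113,45),(15,113,45),(-29,39,56),(29,39,56),(-29,23,56),(29,23,56)]:
    w=[q[0]+(cc*X[0]-sn*X[1])/1e3,q[1]+(sn*X[0]+cc*X[1])/1e3,X[2]/1e3]; u=proj(p,w,o); print(X,u.round(1))
cv2.imwrite('pics/w8z.png',cv2.resize(cv2.cvtColor(img[0:220,180:335],cv2.COLOR_RGB2BGR),None,fx=2.7,fy=2.7,interpolation=3))
E
```

```text
20.75
[(140, [160, 156, 164]), (141, [159, 155, 163]), (142, [158, 154, 162]), (143, [160, 155, 162]), (144, [158, 154, 162]), (145, [155, 148, 154]), (146, [142, 124, 122]), (147, [140, 99, 83]), (148, [146, 90, 64]), (149, [148, 89, 60]), (150, [147, 88, 59]), (151, [148, 89, 60]), (152, [149, 91, 62]), (153, [145, 88, 60]), (154, [128, 77, 51]), (155, [127, 76, 52]), (156, [136, 81, 55]), (157, [142, 85, 57]), (158, [157, 94, 63]), (159, [169, 101, 67]), (160, [170, 102, 68]), (161, [171, 102, 68])]
0 150.01553 215.83064 296.22714
0.001 148.0625 215.74617 296.3158
0.002 146.10225 215.66132 296.40482
0.003 144.13474 215.57611 296.4942
0.004 142.15991 215.49054 296.584
[(15, [238, 238, 242]), (16, [237, 238, 241]), (17, [238, 238, 242]), (18, [238, 239, 242]), (19, [237, 238, 241]), (20, [232, 232, 236]), (21, [199, 200, 207]), (22, [154, 155, 165]), (23, [147, 148, 158]), (24, [153, 156, 166]), (25, [161, 162, 173]), (26, [165, 168, 179]), (27, [170, 170, 184]), (28, [170, 172, 184]), (29, [170, 173, 185]), (30, [172, 175, 186]), (31, [171, 175, 186]), (32, [172, 174, 186]), (33, [173, 175, 186]), (34, [172, 173, 186])]
(-20, 117, 16) [219.5  20.9]
(-38, 117, 16) [187.1  20.9]
(38, 117, 16) [323.4  21.1]
(-15, 105, 45) [223.5  28.5]
(15, 105, 45) [287.8  28.6]
(-15, 113, 45) [223.   9.]
(15, 113, 45) [288.3   9.1]
(-29, 39, 56) [196.6 172.4]
(29, 39, 56) [314.9 172.2]
(-29, 23, 56) [198.4 203.5]
(29, 23, 56) [313.1 203.3]
```

View pics/w8z.png

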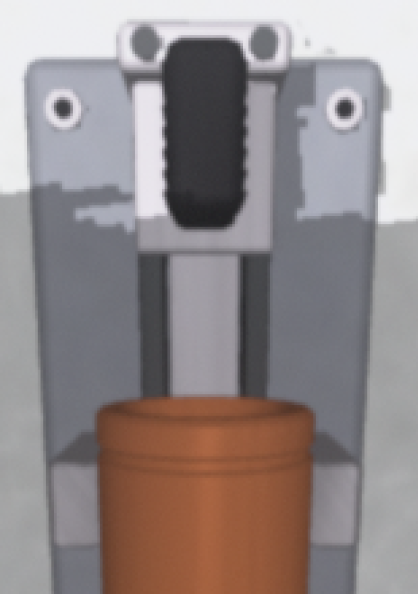

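```bash
python3 -m handwheel '[{"offset":[0,0,0.0001],"spin":0,"grip":0.2},{"offset":[0,0,0.0001],"spin":0,"grip":0.2},{"offset":[0,0,0.0001],"spin":0,"grip":0.2},{"offset":[0,0,0.0001],"spin":0,"grip":0.2}]'; python3 -c "
from h import *
for i in range(4):
  cams.camera('wrist'); o=ctrl.get_obs(); print(T_of(o)[:3,:3].T@o['wrist_force'],o['torque'],o['time_s'])"
```

```text
time_s: 21.3
eef_pos: [0.4409, 0.0762, 0.2172]
eef_rot: [0.002, 0.75, 0.661, 0.001]
wrist_force: [-2.4, -0.3, 16.2]
opening: 0.404
[ -0.55488404  -1.55710671 -16.02359251] [-0.05777733  0.24285301  0.11883135] 21.35
[ -0.13583569  -1.00523873 -15.46865411] [-0.06522435  0.25865657  0.14919659] 21.4
[ -0.76122392  -0.19957408 -15.93728853] [-0.04720105  0.21015008  0.11193995] 21.45
[ -0.47272256  -1.42716089 -15.53835829] [-0.08946641  0.20918426  0.0738578 ] 21.5
```

```bash
python3 -m handwheel '[{"offset":[0,-0.0003,0],"spin":0,"grip":0.2},{"offset":[0,-0.0003,0],"spin":0,"grip":0.2},{"offset":[0,-0.0003,0],"spin":0,"grip":0.2},{"offset":[0,-0.0003,0],"spin":0,"grip":0.2}]'; python3 -c "
from h import *
for i in range(4):
  cams.camera('wrist'); o=ctrl.get_obs(); print(T_of(o)[:3,:3].T@o['wrist_force'],o['torque'],o['time_s'])"
```

```text
time_s: 22.0
eef_pos: [0.4408, 0.0762, 0.2172]
eef_rot: [0.002, 0.75, 0.661, 0.002]
wrist_force: [0.0, -0.8, 14.3]
opening: 0.4
[ -0.88324896   0.08652783 -14.32768051] [-0.01750382  0.04909697  0.07740325] 22.05
[-6.93157594e-03  5.79397284e-01 -1.49326699e+01] [-0.05167793  0.05325902  0.07293916] 22.1
[  0.53286517   0.20803822 -14.19897335] [-0.08751531  0.06250085  0.12804965] 22.15
[ -0.27887809   0.54909301 -14.42698004] [-0.01637636  0.02860739  0.09842588] 22.2
```

Side force is about zero and the downward force is about 14.5 N (roughly 16 N above the pre-contact baseline), steady. I'm handing in.

```bash
python3 -c "
from h import *
print(ctrl.hand_in()); o=ctrl.get_obs(); print(o['wrist_force'],o['eef_pos'],o['time_s'])"
```

```text
the job is handed in; nothing more can be done
None
the job is handed in; nothing more can be done
```

I handed the job in at about 22 s, with the long barrel in the V rests and still held pressed down by the fingers.

- **Lock and probe:** I gripped the lock and pulled it about 28.5 mm until it pushed back with about 19 N at the end stop. The wrist picture then showed the slide against the stop and the probe up.
- **Barrel:** I lifted the long barrel from the rack, laid it over the probe, and felt the probe spring about 3 mm above the seat, as expected. It then came to rest on something solid.
- **Side force:** The first press bore mostly on the far (+x) side, with about 10 N of side force. It also went briefly to about 29 N down, more than the 12 to 20 N suggested. I eased off and shifted sideways, about 0.9 mm as measured at the flange, until the side force was gone.
- **Last checks:** The tool read about 14.5 N down, about 16 N above the reading just before contact, and 0 to 0.6 N across the V. The flange height held at 217.2 mm, and the last wrist picture put the barrel within about 1 mm of centre along the V.
- **Left alone:** I never gripped or moved the shorter barrel, the wood block or the brush.

The picture-based gauge fits disagreed with each other by 1 to 2 mm along the V. Contact on both sides of both rests is inferred from the forces and the seated height; I couldn't see it directly.

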